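# Gauge the tube blocks and set the reject aside

### The arm

A 7-joint arm with a two-finger parallel gripper is mounted at the origin on the work surface. World frame = base frame: x ahead of the robot, y to its left, z up, the work surface at z = 0. Lengths are in m, angles in rad, forces in N, time in s.
With the tool pointing down it reaches from about 0.425 to 0.875 m from the base axis. Payload 8.4 kg.
Tool frame: the origin (TCP) lies between the finger pads; the fingertips stand 8 mm ahead of it and the grasp point (between the pads) lies 11 mm behind it; z points along the fingers, y is the line along which they close (so a half turn about z gives the same grasp; the last joint's range is limited). The gripper opens to 85 mm and grips with 20 to 120 N. Pads are 22 mm wide; open, the fingers measure 114 mm over their backs; the gripper's body (76 mm by 85 mm) begins 54 mm behind the grasp point. The pads swing forward as they close: fully open they stand 13 mm farther back than shut.
Start: joints at [1.134, 0.333, 0.04, 1.465, -0.013, 1.343, -0.059], TCP at [0.215, -0.613, 0.239] pointing down, gripper open.
Joint ranges: [-2.58, 2.58], [-0.38, 2.09], [-1.3, 1.39], [0.25, 2.4], [-1.5, 4.64], [0.08, 2.09], [-2.65, 2.65]. Speed limits (rad/s): [2.22, 2.22, 2.79, 2.79, 3.14, 3.14, 3.14].

### API

Orientations are given as a unit quaternion [w, x, y, z].
In Python, from workcell import * gives the robot as it stands.
- The arm moves only by the shell command python3 -m inch 'ROWS' [FORCE]. ROWS is JSON, a list of rows, each an object with "offset": the shift along the tool's x, y, z in units of 40 mm (1.0 is 40 mm), a list of three; "spin": the turn about the tool's z in units of 6 degrees (1.0 is 6 degrees); "jaw": the opening in per cent of the stroke, from 0 (shut) to 100 (fully open). In form: [{"offset": [x, y, z], "spin": spin, "jaw": jaw}, ...]. A call has 1 to 20 rows; each row shifts and turns the commanded pose from where the row before left it, along the tool's axes as they then stand; what a row does not reach is not made up. A row lasts 1/12 s, in which the tool goes at most 41.7 mm and 7.16 degrees, less where a joint would pass 70% of its speed; a pose out of reach is approached as far as the arm can. A call is refused whole if a number of a shift passes 1 or a number of a turn 1, either way. A call with a gripper value outside its range is refused whole. The fingers move at their own pace and stop on an object; FORCE is the grip in N (left out, the last holds). Time passes only in rows, so rows that do not move let the fingers close. It gives the time, the measured TCP pose, the force, the opening and the grip force at its end, in the units of the state.
- observe(): the state, without advancing time (a new reading comes with each control period).
- snapshot(name): name is "scene" or "side" or "wrist"; returns a dict with "frame" (420x560x3 uint8, red, green, blue), "depth" (420x560 float32, m along the optical axis (not along the pixel's ray), 0 where there is no reading), "intrinsics" (3x3 intrinsics, pixels), "eye" and "attitude" of the camera in the world. Camera axes: x right, y down, z forward; pixel columns grow to the right and rows downward; lengths in m; the calibration is good to about 2 mm. A picture is of the moment at which its call begins.
- finish_job(): hands the job in; it is judged then, once.
The state is a dict: "t": time; "joint_pos": joint angles; "qd": joint speeds; "effort": joint torques, N m; "tool_pos": TCP position; "eef_rot": TCP orientation; "force": force on the tool from outside, world axes, zero at the start; "moment": the same for the moment, N m; "opening": opening from 0.0 (shut) to 1.0 (fully open); "grasp_force": force on a finger pad.
Only numpy, scipy, OpenCV 4.12 (cv2) and the standard library are available. Lean on these libraries where they do the work, as an engineer would, in place of code of your own. Each camera call takes 0.05 s, during which the arm holds its last target. There are 200 camera calls.

### The job

Two aluminium heating blocks of the same outside size, each with one well in its top, must be sorted by fit with the pin gauge that stands in the white holder. Holding the gauge by its dark handle, try it first in the block with the narrow well, where only its pointed nose goes in, then lower it fully home in the block with the wide well before letting go, and leave it standing there, with that block where it is. Then set the narrow block down upright in the shallow grey tray, without dropping it.

Things in the scene. Friction and masses are not known exactly. Their poses are not given: they have to be found in the camera images.
- gauge: Loose steel pin gauge, 96 mm tall, about 0.18 kg, standing point down in a white holder, from which it must rise 40 mm. Origin at its nose tip, z up its axis. From the tip: nose 6 to 22 mm diameter over 16 mm, pin 22 mm diameter up to 40 mm, stop collar 44 mm diameter at 40 to 46 mm, dark round handle 24 mm diameter at 46 to 96 mm (grip it near 74 mm, from any side). The holder is 46 mm high.
- block_wide: Loose aluminium 55 mm cube, about 0.32 kg, with one round blind well, 30 mm diameter and 46 mm deep, in the centre of its top; the gauge enters until its collar rests on the top (tip at z = 15 mm). Stands on the table. Origin at the centre of its underside, z up, x and y square to its sides; the well's mouth is at z = 55 mm.
- block_narrow: Loose aluminium 55 mm cube, about 0.32 kg, like the other but its round blind well is 17 mm in diameter, 46 mm deep: the gauge's nose enters about 11 mm and stops. Stands on the table. Origin at the centre of its underside, z up, x and y square to its sides; the well's mouth is at z = 55 mm. (A third cube, with four small holes, is a bystander.)
- tray: Fixed shallow open tray of grey plastic for rejects, 138 mm square and 20 mm high outside, with walls and floor 4 mm thick. Origin at the centre of its underside, z up, x and y square to its walls; the block rests on the floor at z = 4 mm.
Mind the look-alikes: they are no part of the job. Leave any yellow look-alike of the block_narrow alone.

How it is judged:
On the way, in this order (a step that is already met when the one before it is completed fails the run):
1. the held gauge's nose has been tried in the narrow well (at least 1.5 mm below its mouth, within 10 mm of its axis) (horizontal distance between gauge and block_narrow below 0.01 m and z of gauge in the frame of block_narrow below 0.0535 m and contact force between the fingers and gauge above 0.5 N), for 0.05 s.
2. the gauge, still held, is down in the wide well, its collar within 10 mm of the block's top (horizontal distance between gauge and block_wide below 0.012 m and z of gauge in the frame of block_wide below 0.025 m and contact force between the fingers and gauge above 0.5 N), for 0.05 s.
3. the narrow block, still held, is in the tray, within 15 mm of its floor (x of block_narrow in the frame of tray between -0.045 and 0.045 m and y of block_narrow in the frame of tray between -0.045 and 0.045 m and z of block_narrow in the frame of tray below 0.019 m and contact force between the fingers and block_narrow above 0.5 N), for 0.05 s.
At the end, for the whole second after the job is handed in: Gauge at rest in the wide well, collar within 5 mm of the block's top, upright within 10 deg; wide block upright (10 deg), within 30 mm of its start; narrow block at rest on the tray floor (within 6 mm), centre within 45 mm of the tray's along each side, upright within 10 deg (horizontal distance between gauge and block_wide below 0.012 m and z of gauge in the frame of block_wide below 0.02 m and angle between each of gauge, block_wide, block_narrow's own z axis and vertical below 0.17 rad and distance of block_wide from where it was at the start of the episode below 0.03 m and x of block_narrow in the frame of tray between -0.045 and 0.045 m and y of block_narrow in the frame of tray between -0.045 and 0.045 m and z of block_narrow in the frame of tray below 0.01 m and linear speed of each of gauge, block_narrow below 0.02 m/s and angular speed of each of gauge, block_narrow below 0.2 rad/s); the robot touches nothing.
It also fails if it takes over 64 s, if anything falls off the work surface, if the arm or the gripper's body presses on something with over 40 N, if the wrist force passes 120 N, or if a joint passes its speed limit or range.

## Working session

There is one attempt and no reset: what is moved stays moved. The work goes in short steps, Python scripts to look and compute and a shell command to move; the robot and the scene stay as the last step left them, time stands still between calls to the robot, and variables do not carry over. Pictures are saved under pics/ and viewed, at most 10 in all, crops included, and the job is handed in when it is done.

```bash
mkdir -p pics; cat > h.py <<'E'
from workcell import *
import numpy as np, cv2
from scipy.spatial.transform import Rotation as R
def att(a):
    a=np.array(a,float)
    return a if a.shape==(3,3) else R.from_quat(a[[1,2,3,0]]).as_matrix()
def cloud(s):
    K=np.array(s["intrinsics"]);d=s["depth"];v,u=np.mgrid[:d.shape[0],:d.shape[1]]
    p=np.stack([(u-K[0,2])/K[0,0]*d,(v-K[1,2])/K[1,1]*d,d],-1)
    return p@att(s["attitude"]).T+np.array(s["eye"])
def ray(s,u,v,z):
    K=np.array(s["intrinsics"]);r=att(s["attitude"])@np.array([(u-K[0,2])/K[0,0],(v-K[1,2])/K[1,1],1]);e=np.array(s["eye"])
    return e+r*(z-e[2])/r[2]
def save(s,n): cv2.imwrite("pics/"+n,cv2.cvtColor(s["frame"],cv2.COLOR_RGB2BGR))
E
python3 - <<'E'
from h import *
import pickle
o=observe();print({k:np.round(v,3) for k,v in o.items()})
S={}
for n in("scene","side"):
    s=S[n]=snapshot(n);save(s,n+"0.png");print(n,s["eye"],s["attitude"],s["intrinsics"])
pickle.dump(S,open("s0.pkl","wb"))
E
```

```text
{'t': np.float64(0.0), 'joint_pos': array([ 1.134,  0.334,  0.04 ,  1.466, -0.013,  1.343, -0.058]), 'qd': array([-0.   ,  0.002,  0.   ,  0.002,  0.   ,  0.001,  0.001]), 'effort': array([-1.0000e-03, -6.5856e+01,  1.3650e+00, -4.0556e+01,  1.7000e-02,
        1.2000e-02,  0.0000e+00]), 'tool_pos': array([ 0.215, -0.613,  0.238]), 'eef_rot': array([-0.001,  0.986,  0.168, -0.   ]), 'force': array([-0.403,  0.189, -0.167]), 'moment': array([ 0.043, -0.05 , -0.002]), 'grasp_force': np.float64(0.0), 'opening': np.float64(0.996)}
scene [1.29951578 0.17138232 0.57686906] [-0.28836185  0.55776985  0.68559064 -0.36838256] [[464.86803328   0.         273.57700006]
 [  0.         464.86803328 207.90204359]
 [  0.           0.           1.        ]]
side [0.07740538 0.4329683  0.64885515] [ 0.15330952 -0.36710818  0.8453847  -0.35644422] [[466.98540991   0.         289.13492943]
 [  0.         466.98540991 197.75327166]
 [  0.           0.           1.        ]]
```

View pics/scene0.png

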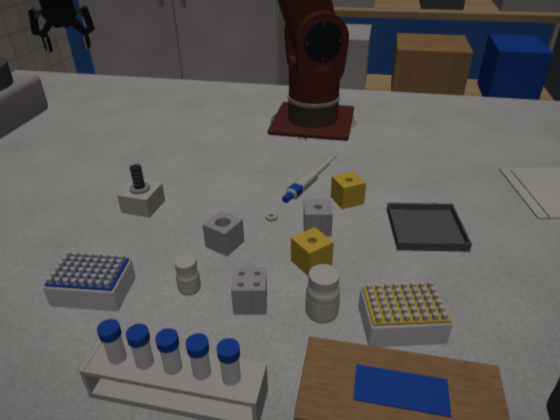

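View pics/side0.png

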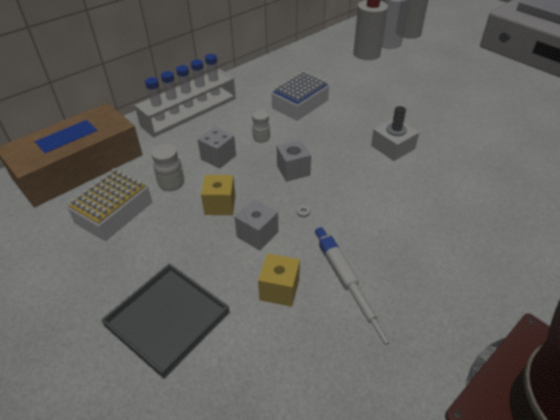

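The scene view (scene pixels) shows these candidates:
- **Gauge and holder:** dark handle at (138,178).
- **Grey cubes:** wide well at (223,233), narrow well at (317,218), and the four-hole bystander at (250,291).
- **Yellow look-alikes:** (348,190) and (312,252).
- **Tray:** (427,226).

In the side view the wide block is at (293,160), the narrow one at (257,224), the gauge at (398,125) and the tray at (167,318). I choose the single-well grey cubes.

```bash
python3 - <<'E'
from h import *
import pickle
S=pickle.load(open("s0.pkl","rb"))
P={n:cloud(s) for n,s in S.items()}
def box(n,name,x0,x1,y0,y1,zl,zh):
    p=P[n][y0:y1,x0:x1].reshape(-1,3);m=(p[:,2]>zl)&(p[:,2]<zh)&(np.linalg.norm(p,axis=1)<1.3)
    q=p[m]
    if len(q)<10: print(n,name,len(q));return
    c,wh,a=cv2.minAreaRect((q[:,:2]*1000).astype(np.float32))
    print(n,name,len(q),"rect c",np.round(c,1),"wh",np.round(wh,1),"ang",round(a,1),"z",np.round(np.percentile(q[:,2],[5,50,95]),4))
box("scene","wide",198,250,208,256,.048,.062); box("side","wide",272,316,135,183,.048,.062)
box("scene","narrow",298,336,195,240,.048,.062); box("side","narrow",230,282,198,250,.048,.062)
box("scene","holder",112,168,180,218,.040,.048); box("side","holder",368,420,118,160,.040,.048)
box("scene","handle",125,150,160,190,.06,.15); box("side","handle",388,410,100,132,.06,.15)
box("scene","tray",380,475,198,252,.014,.03); box("side","tray",98,235,260,376,.014,.03)
for n,l in (("scene",[("wide",223,223,.055),("narrow",318,208,.055)]),("side",[("wide",293,151,.055),("narrow",257,215,.055)])):
    for a,u,v,z in l: print(n,a,np.round(ray(S[n],u,v,z),3))
ims=[cv2.resize(S["scene"]["frame"][175:265,180:340],None,fx=4,fy=4),cv2.resize(S["side"]["frame"][130:255,225:325],None,fx=2.88,fy=2.88)]
im=np.hstack([ims[0][:360,:480],ims[1][:360]]);cv2.imwrite("pics/crop.png",im[:,:800,::-1])
E
```

```text
scene wide 584 rect c [617.7 -85.3] wh [58.1 58.1] ang 68.5 z [0.0492 0.0566 0.0585]
side wide 467 rect c [616.2 -86.2] wh [56.2 59.7] ang 68.5 z [0.0492 0.0539 0.0558]
scene narrow 802 rect c [572.8  89.9] wh [140.8  59.3] ang 3.7 z [0.0505 0.0573 0.0591]
side narrow 787 rect c [530.9  86.4] wh [57.1 59.1] ang 9.9 z [0.0496 0.0541 0.0559]
scene holder 259 rect c [ 523.2 -303.2] wh [73.5 73.9] ang 85.0 z [0.0409 0.0466 0.0479]
side holder 457 rect c [ 522.1 -303.9] wh [75.  71.8] ang 84.6 z [0.0411 0.0451 0.0471]
scene handle 255 rect c [ 524.7 -302.2] wh [24.8 22.8] ang 66.6 z [0.0632 0.0865 0.1046]
side handle 248 rect c [ 520.8 -302. ] wh [23.6 24.7] ang 50.2 z [0.0623 0.0866 0.1019]
scene tray 905 rect c [492.8 303.6] wh [143.5 139.2] ang 9.3 z [0.0146 0.0204 0.0239]
side tray 1176 rect c [492.6 303.2] wh [140.4 138.6] ang 9.2 z [0.0148 0.0186 0.0208]
scene wide [ 0.62  -0.083  0.055]
scene narrow [0.535 0.088 0.055]
side wide [ 0.614 -0.082  0.055]
side narrow [0.527 0.087 0.055]
```

View pics/crop.png

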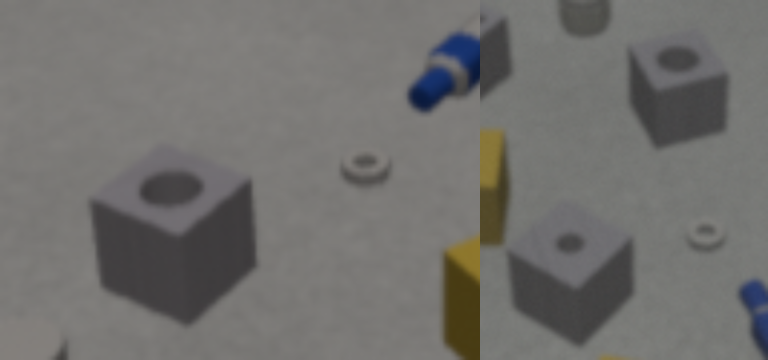

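The crop confirms it: the wide well is the left block (scene 223,223) and the narrow well is the right one (side 257,215), both grey with a single hole. Next I move over the gauge.

```bash
cat > go.py <<'E'
import sys
from h import *
def go(x,y,z,yaw=None):
    o=observe();q=np.array(o["eef_rot"]);M=att(q);d=np.array([x,y,z])-o["tool_pos"]
    print("t",round(float(o["t"]),2),"tcp",np.round(o["tool_pos"],4),"units",np.round(M.T@d/.04,2),"yaw",round(np.degrees(np.arctan2(M[1,0],M[0,0])),2),"tilt",round(np.degrees(np.arccos(-M[2,2])),2),"j7",round(float(o["joint_pos"][6]),2),"op",round(float(o["opening"]),3),"gf",round(float(o["grasp_force"]),1),"F",np.round(o["force"],1))
if __name__=="__main__": go(*map(float,sys.argv[1:4]))
E
python3 -m inch '[{"offset":[0.8,-0.4,0],"spin":0,"jaw":100},{"offset":[0.8,-0.4,0],"spin":0,"jaw":100},{"offset":[0.8,-0.4,0],"spin":0,"jaw":100},{"offset":[0.8,-0.4,0],"spin":0,"jaw":100},{"offset":[0.8,-0.4,0],"spin":0,"jaw":100},{"offset":[0.8,-0.4,0],"spin":0,"jaw":100},{"offset":[0.8,-0.4,0],"spin":0,"jaw":100},{"offset":[0.8,-0.4,0],"spin":0,"jaw":100},{"offset":[0.8,-0.4,0],"spin":0,"jaw":100},{"offset":[0.8,-0.4,0],"spin":0,"jaw":100},{"offset":[0.8,-0.4,0],"spin":0,"jaw":100},{"offset":[0.8,-0.4,0],"spin":0,"jaw":100},{"offset":[0,0,0],"spin":0.8,"jaw":100},{"offset":[0,0,0],"spin":0.8,"jaw":100},{"offset":[0,0,0],"spin":0,"jaw":100}]'
python3 go.py 0.5225 -0.302 0.16
python3 - <<'E'
from h import *
s=snapshot("wrist");save(s,"w1.png");print(s["eye"],np.round(att(s["attitude"]),2))
E
```

```text
t: 1.35
tool_pos: [0.5143, -0.3041, 0.2388]
eef_rot: [-0.0, 0.996, 0.084, -0.0]
force: [-0.2, -1.1, -0.5]
opening: 1.001
grasp_force: 0.0
t 1.35 tcp [ 0.5143 -0.3041  0.2388] units [ 0.21 -0.02  1.97] yaw 9.61 tilt 0.06 j7 -0.98 op 1.001 gf 0.0 F [-0.2 -1.1 -0.5]
[ 0.59474981 -0.29022892  0.37427053] [[ 0.17 -0.93 -0.32]
 [-0.99 -0.16 -0.05]
 [-0.    0.32 -0.95]]
```

View pics/w1.png

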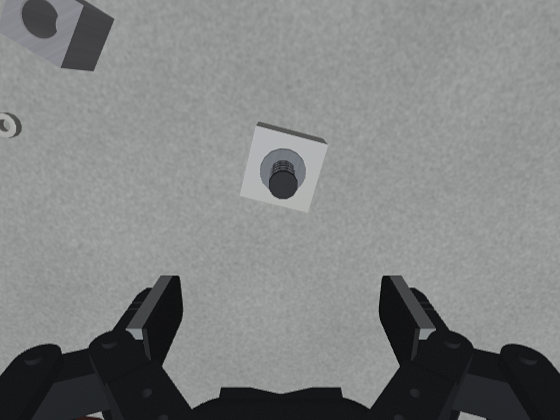

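The wrist view shows the gauge's handle top at (283,186), inside the jaw opening laterally, and the wide well at (41,17). I refine from these.

```bash
python3 - <<'E'
from h import *
s=snapshot("wrist");P=cloud(s)
print("top ray",ray(s,283,186,.102),"collar",ray(s,283,170,.052))
q=P[150:205,255:315].reshape(-1,3);q=q[q[:,2]>.096];print(len(q),q.mean(0),q[:,2].max(),cv2.minEnclosingCircle((q[:,:2]*1000).astype(np.float32)))
E
python3 go.py 0.5225 -0.302 0.069
```

```text
top ray [ 0.52246385 -0.3050698   0.102     ] collar [ 0.52470834 -0.30503404  0.052     ]
681 [ 0.52612616 -0.30362815  0.10806903] 0.37436708772066263 ((553.8829345703125, -300.24658203125), 41.59553909301758)
t 1.45 tcp [ 0.5138 -0.305   0.239 ] units [ 0.23 -0.03  4.25] yaw 9.89 tilt 0.04 j7 -0.97 op 0.999 gf 0.0 F [ 0.2 -0.  -0.5]
```

```bash
python3 -m inch '[{"offset":[0.23,0,0],"spin":0,"jaw":100},{"offset":[0,0,0.8],"spin":0,"jaw":80},{"offset":[0,0,0.8],"spin":0,"jaw":70},{"offset":[0,0,0.8],"spin":0,"jaw":60},{"offset":[0,0,0.8],"spin":0,"jaw":60},{"offset":[0,0,0.6],"spin":0,"jaw":60},{"offset":[0,0,0.45],"spin":0,"jaw":60},{"offset":[0,0,0],"spin":0,"jaw":60},{"offset":[0,0,0],"spin":0,"jaw":5},{"offset":[0,0,0],"spin":0,"jaw":5},{"offset":[0,0,0],"spin":0,"jaw":5},{"offset":[0,0,0],"spin":0,"jaw":5},{"offset":[0,0,0],"spin":0,"jaw":5},{"offset":[0,0,0],"spin":0,"jaw":5},{"offset":[0,0,0],"spin":0,"jaw":5},{"offset":[0,0,0],"spin":0,"jaw":5}]' 50
python3 go.py 0.523 -0.3035 0.069
```

```text
t: 2.78
tool_pos: [0.5242, -0.3039, 0.071]
eef_rot: [0.001, 0.996, 0.085, 0.001]
force: [0.2, -0.7, 7.3]
opening: 0.267
grasp_force: 49.5
t 2.78 tcp [ 0.5242 -0.3039  0.071 ] units [-0.03 -0.01  0.05] yaw 9.75 tilt 0.17 j7 -1.02 op 0.267 gf 49.5 F [ 0.2 -0.7  7.3]
```

```bash
python3 -m inch '[{"offset":[0,0,-0.3],"spin":0,"jaw":5},{"offset":[0,0,-0.6],"spin":0,"jaw":5},{"offset":[0,0,-0.7],"spin":0,"jaw":5},{"offset":[0,0,-0.7],"spin":0,"jaw":5},{"offset":[0,0,-0.4],"spin":0,"jaw":5},{"offset":[0.09,-0.5,0],"spin":0,"jaw":5},{"offset":[0.13,-0.7,0],"spin":0,"jaw":5},{"offset":[0.15,-0.8,0],"spin":0,"jaw":5},{"offset":[0.15,-0.8,0],"spin":0,"jaw":5},{"offset":[0.15,-0.8,0],"spin":0,"jaw":5},{"offset":[0.15,-0.8,0],"spin":0,"jaw":5},{"offset":[0.15,-0.8,0],"spin":0,"jaw":5},{"offset":[0.15,-0.8,0],"spin":0,"jaw":5},{"offset":[0.15,-0.8,0],"spin":0,"jaw":5},{"offset":[0.15,-0.8,0],"spin":0,"jaw":5},{"offset":[0.15,-0.8,0],"spin":0,"jaw":5},{"offset":[0.13,-0.7,0],"spin":0,"jaw":5},{"offset":[0.1,-0.3,0],"spin":0,"jaw":5},{"offset":[0,0,0],"spin":0,"jaw":5},{"offset":[0,0,0],"spin":0,"jaw":5}]'
python3 go.py 0.531 0.087 0.15
python3 - <<'E'
from h import *
ims=[]
for n in("scene","side","wrist"):
    s=snapshot(n);save(s,n+"2.png");np.savez(n+"2.npz",**s);ims.append(s["frame"])
a=cv2.resize(ims[0][100:270,240:400],None,fx=2.4,fy=2.4);b=cv2.resize(ims[1][100:270,180:340],None,fx=2.4,fy=2.4)
cv2.imwrite("pics/c2.png",np.hstack([a,b])[:,:,::-1])
E
```

```text
t: 4.45
tool_pos: [0.5302, 0.0801, 0.1779]
eef_rot: [0.0, 0.996, 0.086, 0.0]
force: [0.2, -1.3, -1.2]
opening: 0.27
grasp_force: 50.1
t 4.45 tcp [0.5302 0.0801 0.1779] units [ 0.05 -0.17  0.7 ] yaw 9.86 tilt 0.02 j7 -1.7 op 0.27 gf 50.1 F [ 0.2 -1.3 -1.2]
```

View pics/c2.png

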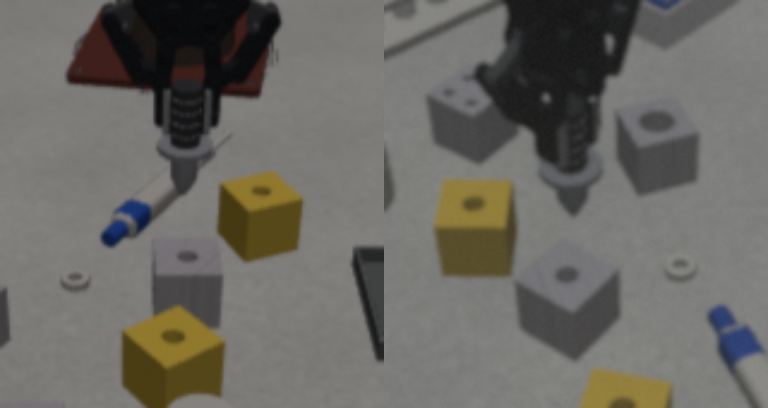

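View pics/wrist2.png

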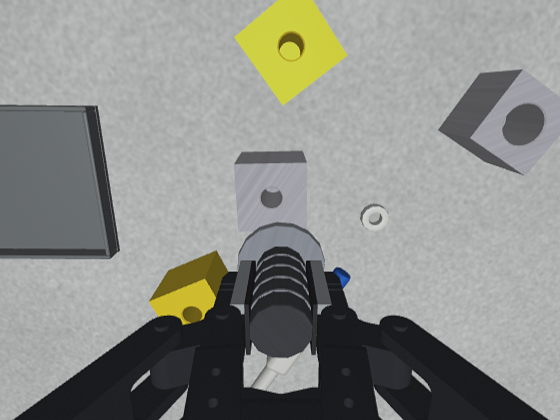

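The gauge hangs upright above the narrow block. Its tip is at scene (316.7,180) and side (258.8,189). The narrow well is at scene (318.3,206.7), side (256.3,214.2) and wrist (271,198); the wide well is at wrist (523,124). I triangulate both.

```bash
python3 - <<'E'
from h import *
S={n:dict(np.load(n+"2.npz")) for n in("scene","side","wrist")}
def tri(a,b):
    A=[];B=[]
    for n,(u,v) in(("scene",a),("side",b)):
        s=S[n];e=np.array(s["eye"]);d=ray(s,u,v,0)-e;d/=np.linalg.norm(d);Q=np.eye(3)-np.outer(d,d);A.append(Q);B.append(Q@e)
    return np.linalg.solve(sum(A),sum(B))
print("tip",tri((316.7,180),(258.8,189.2)))
print("narrow",tri((318.3,206.7),(256.3,214.2)),ray(S["wrist"],271,198,.055))
print("wide tri", tri((223,223),(293,151)),ray(S["wrist"],523,124,.055))
def blob(n,x0,x1,y0,y1):
    f=S[n]["frame"][y0:y1,x0:x1].astype(int); P=cloud(S[n])[y0:y1,x0:x1]
    m=(P[...,2]>.045)&(P[...,2]<.065)
    q=P[m];c=cv2.minAreaRect((q[:,:2]*1000).astype(np.float32));print(n,np.round(c[0],1),np.round(c[1],1),round(c[2],1))
blob("wrist",228,315,140,226);blob("wrist",440,560,60,180);blob("wrist",225,350,0,105);blob("wrist",145,225,250,320)
E
```

```text
tip [0.52544098 0.08157265 0.11394151]
narrow [0.52927348 0.08745362 0.05476766] [0.53164091 0.08600127 0.055     ]
wide tri [ 0.61611202 -0.08424141  0.05233793] [ 0.61800686 -0.08583942  0.055     ]
wrist [534.2  86.6] [51.7 54.9] 10.8
wrist [618.  -85.6] [57.4 55.7] 68.4
wrist [640.8  89.9] [55.1 55.2] 46.3
wrist [423.2 142.6] [36.8 56.1] 34.0
```

```bash
python3 -m inch '[{"offset":[0.08,-0.15,0],"spin":0,"jaw":5},{"offset":[0,0,0.4],"spin":0,"jaw":5},{"offset":[0,0,0.5],"spin":0,"jaw":5},{"offset":[0,0,0.3],"spin":0,"jaw":5},{"offset":[0,0,0.15],"spin":0,"jaw":5},{"offset":[0,0,0],"spin":0,"jaw":5},{"offset":[0,0,0.1],"spin":0,"jaw":5},{"offset":[0,0,0.1],"spin":0,"jaw":5},{"offset":[0,0,0.05],"spin":0,"jaw":5},{"offset":[0,0,0],"spin":0,"jaw":5},{"offset":[0,0,0],"spin":0,"jaw":5}]'
python3 go.py 0.531 0.087 0.115
python3 - <<'E'
from h import *
ims=[]
for n in("scene","side"):
    s=snapshot(n);ims.append(s["frame"])
a=cv2.resize(ims[0][140:250,260:380],None,fx=3.2,fy=3.2);b=cv2.resize(ims[1][140:250,200:320],None,fx=3.2,fy=3.2)
cv2.imwrite("pics/c3.png",np.hstack([a,b])[:,:,::-1])
E
```

```text
t: 5.52
tool_pos: [0.5327, 0.086, 0.1136]
eef_rot: [-0.0, 0.996, 0.085, 0.0]
force: [-0.2, -0.0, -1.2]
opening: 0.27
grasp_force: 50.1
t 5.52 tcp [0.5327 0.086  0.1136] units [-0.04 -0.03 -0.04] yaw 9.75 tilt 0.02 j7 -1.75 op 0.27 gf 50.1 F [-0.2 -0.  -1.2]
```

View pics/c3.png

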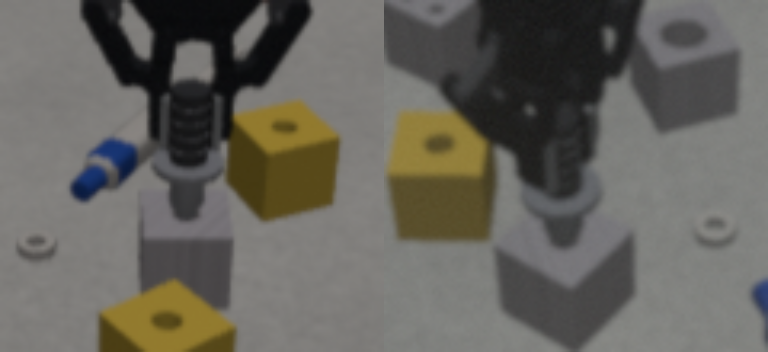

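Both crops show the nose in the narrow well (left crop at (187,212)), with no contact force. I press down slightly to confirm it seats.

```bash
python3 -m inch '[{"offset":[0,0,0.06],"spin":0,"jaw":5},{"offset":[0,0,0.05],"spin":0,"jaw":5},{"offset":[0,0,0],"spin":0,"jaw":5}]'
python3 go.py 0.531 0.087 0.178
```

```text
t: 5.87
tool_pos: [0.5327, 0.086, 0.1087]
eef_rot: [-0.0, 0.996, 0.085, 0.0]
force: [1.8, -0.6, -1.4]
opening: 0.266
grasp_force: 50.2
t 5.87 tcp [0.5327 0.086  0.1087] units [-0.04 -0.03 -1.73] yaw 9.75 tilt 0.02 j7 -1.75 op 0.266 gf 50.2 F [ 1.8 -0.6 -1.4]
```

```bash
python3 -m inch '[{"offset":[0,0,-0.3],"spin":0,"jaw":5},{"offset":[0,0,-0.5],"spin":0,"jaw":5},{"offset":[0,0,-0.6],"spin":0,"jaw":5},{"offset":[0,0,-0.3],"spin":0,"jaw":5},{"offset":[0.12,0.4,0],"spin":0,"jaw":5},{"offset":[0.19,0.6,0],"spin":0,"jaw":5},{"offset":[0.25,0.8,0],"spin":0,"jaw":5},{"offset":[0.25,0.8,0],"spin":0,"jaw":5},{"offset":[0.25,0.8,0],"spin":0,"jaw":5},{"offset":[0.2,0.6,0],"spin":0,"jaw":5},{"offset":[0.12,0.4,0],"spin":0,"jaw":5},{"offset":[0.03,0.2,0],"spin":0,"jaw":5},{"offset":[0,0,0],"spin":0,"jaw":5},{"offset":[0,0,0],"spin":0,"jaw":5}]'
python3 go.py 0.6205 -0.086 0.16
python3 - <<'E'
from h import *
ims=[]
for n in("scene","side"):
    s=snapshot(n);np.savez(n+"4.npz",**s);ims.append(s["frame"])
a=cv2.resize(ims[0][150:260,160:280],None,fx=3.2,fy=3.2);b=cv2.resize(ims[1][80:190,240:360],None,fx=3.2,fy=3.2)
cv2.imwrite("pics/c4.png",np.hstack([a,b])[:,:,::-1])
E
```

```text
t: 7.03
tool_pos: [0.6189, -0.0844, 0.1769]
eef_rot: [-0.0, 0.996, 0.085, -0.0]
force: [-1.0, 1.0, -0.9]
opening: 0.27
grasp_force: 50.1
t 7.03 tcp [ 0.6189 -0.0844  0.1769] units [0.03 0.05 0.42] yaw 9.81 tilt 0.06 j7 -1.43 op 0.27 gf 50.1 F [-1.   1.  -0.9]
```

View pics/c4.png

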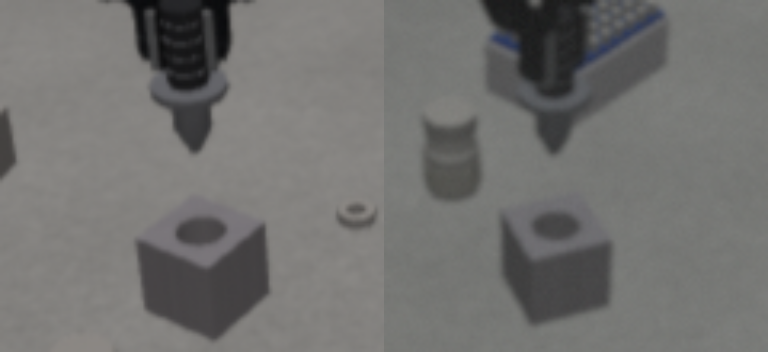

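The tip is at scene (220.9,197.8) and side (292.8,128.1). The wide well is at scene (222.8,222.2) and side (293.8,150.6).

```bash
python3 - <<'E'
from h import *
S={n:dict(np.load(n+"4.npz")) for n in("scene","side")}
def tri(a,b):
    A=[];B=[]
    for n,(u,v) in(("scene",a),("side",b)):
        s=S[n];e=np.array(s["eye"]);d=ray(s,u,v,0)-e;d/=np.linalg.norm(d);Q=np.eye(3)-np.outer(d,d);A.append(Q);B.append(Q@e)
    return np.linalg.solve(sum(A),sum(B))
t=tri((220.9,197.8),(292.8,128.1));w=tri((222.8,222.2),(293.8,150.6));print(t,w,w-t)
print(np.round(np.mean([ray(S["scene"],222.8,222.2,.055),ray(S["side"],293.8,150.6,.055)],0)-np.mean([ray(S["scene"],220.9,197.8,.113),ray(S["side"],292.8,128.1,.113)],0),4))
E
```

```text
[ 0.61618538 -0.08340943  0.10991866] [ 0.61489132 -0.08511186  0.0534142 ] [-0.00129406 -0.00170243 -0.05650446]
[-0.0013 -0.003  -0.058 ]
```

```bash
python3 -m inch '[{"offset":[0,0.05,0.2],"spin":0,"jaw":5},{"offset":[0,0,0.5],"spin":0,"jaw":5},{"offset":[0,0,0.5],"spin":0,"jaw":5},{"offset":[0,0,0.3],"spin":0,"jaw":5},{"offset":[0,0,0.2],"spin":0,"jaw":5},{"offset":[0,0,0.2],"spin":0,"jaw":5},{"offset":[0,0,0],"spin":0,"jaw":5}]'
python3 go.py 0.619 -0.0865 0.08
```

```text
t: 7.72
tool_pos: [0.6189, -0.0875, 0.0995]
eef_rot: [-0.0, 0.996, 0.085, -0.001]
force: [-0.6, -0.5, -1.1]
opening: 0.269
grasp_force: 50.1
t 7.72 tcp [ 0.6189 -0.0875  0.0995] units [ 0.01 -0.02  0.49] yaw 9.78 tilt 0.11 j7 -1.45 op 0.269 gf 50.1 F [-0.6 -0.5 -1.1]
```

Free of contact at 20 mm depth. I lower the rest in small steps.

```bash
python3 -m inch '[{"offset":[0,0,0.15],"spin":0,"jaw":5},{"offset":[0,0,0.12],"spin":0,"jaw":5},{"offset":[0,0,0.1],"spin":0,"jaw":5},{"offset":[0,0,0.05],"spin":0,"jaw":5},{"offset":[0,0,0],"spin":0,"jaw":5}]'
python3 go.py 0.619 -0.0865 0.08
```

```text
t: 8.13
tool_pos: [0.6194, -0.0878, 0.0837]
eef_rot: [-0.0, 0.996, 0.085, -0.0]
force: [-0.4, -0.2, -1.6]
opening: 0.272
grasp_force: 50.1
t 8.13 tcp [ 0.6194 -0.0878  0.0837] units [-0.   -0.03  0.09] yaw 9.75 tilt 0.03 j7 -1.45 op 0.272 gf 50.1 F [-0.4 -0.2 -1.6]
```

```bash
python3 -m inch '[{"offset":[0,0,0.05],"spin":0,"jaw":5},{"offset":[0,0,0.04],"spin":0,"jaw":5},{"offset":[0,0,0],"spin":0,"jaw":5}]'
python3 go.py 0.619 -0.0865 0.08
```

```text
t: 8.38
tool_pos: [0.6195, -0.0878, 0.0803]
eef_rot: [-0.0, 0.996, 0.085, -0.0]
force: [-0.3, 0.7, -1.1]
opening: 0.27
grasp_force: 50.1
t 8.38 tcp [ 0.6195 -0.0878  0.0803] units [-0.01 -0.03  0.01] yaw 9.75 tilt 0.01 j7 -1.45 op 0.27 gf 50.1 F [-0.3  0.7 -1.1]
```

```bash
python3 -m inch '[{"offset":[0,0,0.04],"spin":0,"jaw":5},{"offset":[0,0,0.03],"spin":0,"jaw":5},{"offset":[0,0,0],"spin":0,"jaw":5}]'
python3 go.py 0.619 -0.0865 0.08
```

```text
t: 8.63
tool_pos: [0.6201, -0.0879, 0.0801]
eef_rot: [0.0, 0.996, 0.085, 0.001]
force: [-7.6, 1.7, 16.0]
opening: 0.267
grasp_force: 52.0
t 8.63 tcp [ 0.6201 -0.0879  0.0801] units [-0.02 -0.04  0.  ] yaw 9.74 tilt 0.08 j7 -1.45 op 0.267 gf 52.0 F [-7.6  1.7 16. ]
```

The collar has seated with 16 N. I release, rise, and head for the narrow block.

```bash
python3 -m inch '[{"offset":[0,0,-0.04],"spin":0,"jaw":5},{"offset":[0,0,0],"spin":0,"jaw":40},{"offset":[0,0,0],"spin":0,"jaw":70},{"offset":[0,0,0],"spin":0,"jaw":70},{"offset":[0,0,0],"spin":0,"jaw":70},{"offset":[0,0,0],"spin":0,"jaw":70},{"offset":[0,0,-0.3],"spin":0,"jaw":70},{"offset":[0,0,-0.7],"spin":0,"jaw":70},{"offset":[0,0,-0.8],"spin":0,"jaw":70},{"offset":[0,0,-0.8],"spin":0,"jaw":70},{"offset":[0,0,-0.8],"spin":0,"jaw":70},{"offset":[-0.25,-0.8,0],"spin":0,"jaw":100},{"offset":[-0.25,-0.8,0],"spin":0,"jaw":100},{"offset":[-0.25,-0.8,0],"spin":0,"jaw":100},{"offset":[-0.25,-0.8,0],"spin":0,"jaw":100},{"offset":[-0.25,-0.8,0],"spin":0,"jaw":100},{"offset":[-0.25,-0.5,0],"spin":0,"jaw":100},{"offset":[0,0,0],"spin":0,"jaw":100},{"offset":[0,0,0],"spin":0,"jaw":100}]'
python3 - <<'E'
from h import *
s=snapshot("wrist");save(s,"w5.png")
P=cloud(s)
print("eye",s["eye"])
import pickle;pickle.dump(s,open("w5.pkl","wb"))
m=((P[...,2]>.047)&(P[...,2]<.063)).astype(np.uint8)
n,L,st,c=cv2.connectedComponentsWithStats(m)
for i in range(1,n):
    if st[i,4]>800:
        q=P[L==i];r=cv2.minAreaRect((q[:,:2]*1000).astype(np.float32));print(c[i].round(),st[i,4],np.round(r[0],1),np.round(r[1],1),round(r[2],1),s["frame"][L==i].mean(0).round())
a=snapshot("scene")["frame"];b=snapshot("side")["frame"]
cv2.imwrite("pics/c5.png",np.hstack([cv2.resize(s["frame"],(400,300)),cv2.resize(a[140:260,160:320],(400,300))])[:,:,::-1])
E
python3 go.py 0.531 0.087 0.15
```

```text
t: 10.22
tool_pos: [0.5297, 0.0807, 0.2165]
eef_rot: [0.0, 0.996, 0.086, 0.001]
force: [-0.1, 0.7, -0.3]
opening: 0.996
grasp_force: 0.0
eye [0.6097215  0.09505226 0.35217647]
[293.  50.] 4996 [640.8  89.9] [55.  55.1] 46.3 [186. 188.  60.]
[487. 118.] 3568 [618.  -85.7] [56.9 55.3] 68.3 [126. 128. 134.]
[275. 183.] 3642 [532.3  86. ] [55.7 55.1] 10.9 [145. 145. 152.]
[207. 287.] 2698 [415.3 137.3] [55.9 56. ] 33.5 [172. 157.  39.]
t 10.37 tcp [0.5306 0.0782 0.2157] units [ 0.05 -0.22  1.64] yaw 9.66 tilt 0.03 j7 -1.69 op 0.997 gf 0.0 F [-0.5 -0.6  0.6]
```

View pics/c5.png

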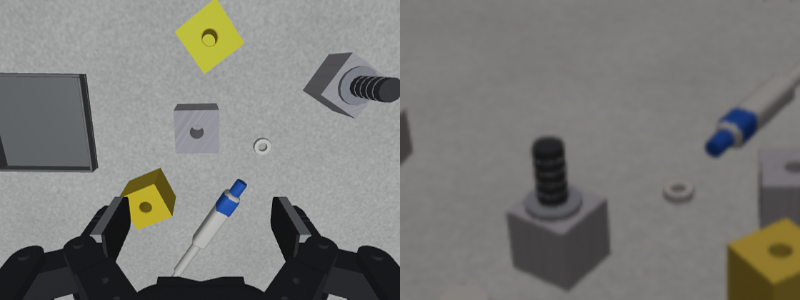

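The gauge stands home in the wide block (right half, (548,200)). The narrow block is clear between the open fingers' lane, at wrist crop (196,128). I descend and grasp it.

```bash
python3 -m inch '[{"offset":[0.07,-0.2,0],"spin":0,"jaw":100},{"offset":[0,0,0.6],"spin":0,"jaw":100},{"offset":[0,0,0.8],"spin":0,"jaw":100},{"offset":[0,0,0.8],"spin":0,"jaw":100},{"offset":[0,0,0.8],"spin":0,"jaw":100},{"offset":[0,0,0.7],"spin":0,"jaw":100},{"offset":[0,0,0.5],"spin":0,"jaw":100},{"offset":[0,0,0.35],"spin":0,"jaw":100},{"offset":[0,0,0.15],"spin":0,"jaw":100},{"offset":[0,0,0],"spin":0,"jaw":100}]'
python3 go.py 0.532 0.0865 0.027
```

```text
t: 11.2
tool_pos: [0.5308, 0.0876, 0.0259]
eef_rot: [-0.0, 0.996, 0.085, -0.001]
force: [-0.2, 0.4, -0.0]
opening: 1.0
grasp_force: 0.0
t 11.2 tcp [0.5308 0.0876 0.0259] units [ 0.03  0.03 -0.03] yaw 9.72 tilt 0.15 j7 -1.81 op 1.0 gf 0.0 F [-0.2  0.4 -0. ]
```

```bash
python3 -m inch '[{"offset":[0,0,0],"spin":0,"jaw":50},{"offset":[0,0,0],"spin":0,"jaw":50},{"offset":[0,0,0],"spin":0,"jaw":50},{"offset":[0,0,0],"spin":0,"jaw":50},{"offset":[0,0,0],"spin":0,"jaw":50},{"offset":[0,0,0],"spin":0,"jaw":50},{"offset":[0,0,-0.3],"spin":0,"jaw":50},{"offset":[0,0,-0.6],"spin":0,"jaw":50},{"offset":[0,0,-0.7],"spin":0,"jaw":50},{"offset":[0,0,-0.6],"spin":0,"jaw":50},{"offset":[0,0,0],"spin":0,"jaw":50},{"offset":[0,0,0],"spin":0,"jaw":50}]' 60
python3 go.py 0.493 0.303 0.114
```

```text
t: 12.2
tool_pos: [0.5322, 0.0879, 0.1171]
eef_rot: [0.0, 0.996, 0.085, 0.002]
force: [-0.1, -0.1, -3.5]
opening: 0.631
grasp_force: 64.6
t 12.2 tcp [0.5322 0.0879 0.1171] units [-0.06 -5.47  0.08] yaw 9.74 tilt 0.17 j7 -1.75 op 0.631 gf 64.6 F [-0.1 -0.1 -3.5]
```

```bash
python3 -m inch '[{"offset":[0,-0.4,0],"spin":0,"jaw":50},{"offset":[0,-0.6,0],"spin":0,"jaw":50},{"offset":[0,-0.8,0],"spin":0,"jaw":50},{"offset":[0,-0.8,0],"spin":0,"jaw":50},{"offset":[0,-0.8,0],"spin":0,"jaw":50},{"offset":[0,-0.8,0],"spin":0,"jaw":50},{"offset":[0,-0.6,0],"spin":0,"jaw":50},{"offset":[0,-0.4,0],"spin":0,"jaw":50},{"offset":[0,-0.25,0],"spin":0,"jaw":50},{"offset":[0,0,0],"spin":0,"jaw":50},{"offset":[0,0,0.4],"spin":0,"jaw":50},{"offset":[0,0,0.6],"spin":0,"jaw":50},{"offset":[0,0,0.5],"spin":0,"jaw":50},{"offset":[0,0,0.3],"spin":0,"jaw":50},{"offset":[0,0,0.15],"spin":0,"jaw":50},{"offset":[0,0,0],"spin":0,"jaw":50}]'
python3 go.py 0.493 0.303 0.03
```

```text
t: 13.53
tool_pos: [0.4941, 0.3012, 0.0359]
eef_rot: [0.001, 0.996, 0.084, -0.001]
force: [-0.8, -1.2, -2.8]
opening: 0.637
grasp_force: 64.4
t 13.53 tcp [0.4941 0.3012 0.0359] units [-0.02 -0.05  0.15] yaw 9.69 tilt 0.15 j7 -2.24 op 0.637 gf 64.4 F [-0.8 -1.2 -2.8]
```

```bash
python3 -m inch '[{"offset":[0,0,0.08],"spin":0,"jaw":50},{"offset":[0,0,0.04],"spin":0,"jaw":50},{"offset":[0,0,0.03],"spin":0,"jaw":50},{"offset":[0,0,0],"spin":0,"jaw":50}]'
python3 go.py 0.493 0.303 0.03
```

```text
t: 13.87
tool_pos: [0.4952, 0.3029, 0.0329]
eef_rot: [-0.0, 0.996, 0.085, 0.001]
force: [-2.5, -1.5, 4.8]
opening: 0.636
grasp_force: 65.2
t 13.87 tcp [0.4952 0.3029 0.0329] units [-0.05 -0.01  0.07] yaw 9.75 tilt 0.1 j7 -2.24 op 0.636 gf 65.2 F [-2.5 -1.5  4.8]
```

The block has touched down (force reversed to +4.8 N). I release, rise and check.

```bash
python3 -m inch '[{"offset":[0,0,0],"spin":0,"jaw":75},{"offset":[0,0,0],"spin":0,"jaw":90},{"offset":[0,0,0],"spin":0,"jaw":90},{"offset":[0,0,0],"spin":0,"jaw":90},{"offset":[0,0,-0.3],"spin":0,"jaw":90},{"offset":[0,0,-0.6],"spin":0,"jaw":90},{"offset":[0,0,-0.8],"spin":0,"jaw":90},{"offset":[0,0,-0.8],"spin":0,"jaw":90},{"offset":[0,0,-0.8],"spin":0,"jaw":90},{"offset":[0,0,-0.8],"spin":0,"jaw":90},{"offset":[0,0,0],"spin":0,"jaw":90},{"offset":[0,0,0],"spin":0,"jaw":90},{"offset":[0,0,0],"spin":0,"jaw":90},{"offset":[0,0,0],"spin":0,"jaw":90}]'
python3 - <<'E'
from h import *
a=snapshot("scene");b=snapshot("side")["frame"];P=cloud(a)
m=((P[...,2]>.05)&(P[...,2]<.068)).astype(np.uint8)
m[:,:380]=0
q=P[(m>0)&(abs(P[...,0]-.495)<.06)&(abs(P[...,1]-.303)<.07)];r=cv2.minAreaRect((q[:,:2]*1000).astype(np.float32));print(r,np.median(q[:,2]))
cv2.imwrite("pics/c6.png",np.hstack([cv2.resize(a["frame"],(400,300)),cv2.resize(b,(400,300))])[:,:,::-1])
E
python3 go.py 0.493 0.303 0.2
```

```text
t: 15.03
tool_pos: [0.4939, 0.3021, 0.1944]
eef_rot: [0.0, 0.996, 0.085, -0.001]
force: [-0.8, 0.2, -0.7]
opening: 0.9
grasp_force: 0.0
((495.0379638671875, 303.4648132324219), (59.38340759277344, 56.178123474121094), 9.43269157409668) 0.06147017140765254
t 15.13 tcp [0.4939 0.3022 0.1942] units [-0.02 -0.02 -0.15] yaw 9.76 tilt 0.12 j7 -2.15 op 0.894 gf 0.0 F [ 0.5 -0.1 -0.3]
```

View pics/c6.png

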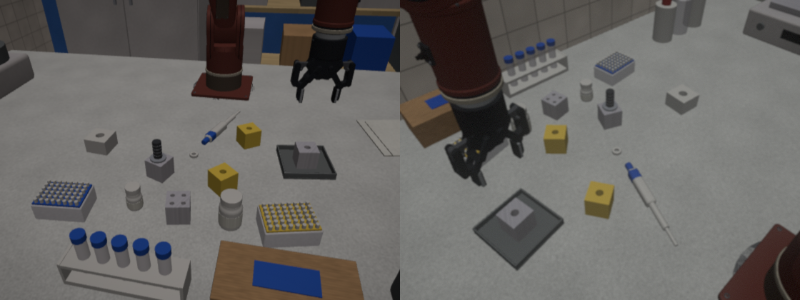

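Both views show the narrow block centred and upright in the tray, at (307,153) in the left half and (515,213) in the right. The gauge stands in the wide block at (158,150), and the robot is clear of everything.

```bash
python3 -c "
from workcell import *
print(finish_job())"
```

```text
the job is handed in; nothing more can be done
None
```

The job is handed in: the gauge was tried in the narrow well and left standing fully home in the wide block, and the narrow block is upright in the tray; the hand-in returned no verdict.

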